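# Make up the fan's fixing kit in the caddy

### The arm

A 6-joint arm with a two-finger parallel gripper is mounted at the origin on a cart in front of the work surface, level with it; the furniture and walls round the work are solid. World frame = base frame: x ahead of the robot, y to its left, z up, the work surface at z = 0. Lengths are in m, angles in rad, forces in N, time in s.
With the tool pointing down it reaches from about 0.325 to 0.775 m from the base axis. Payload 5.5 kg.
Tool frame: the origin (TCP) lies on the centre line of the jaws, within the pads' length; the fingertips stand 8 mm ahead of it and the grasp point (between the pads) lies 11 mm behind it; z points along the fingers, y is the line along which they close (so a half turn about z gives the same grasp; the last joint's range is limited). The gripper opens to 85 mm and grips with 20 to 120 N. Pads are 22 mm wide; open, the fingers measure 114 mm over their backs; the gripper's body (76 mm by 85 mm) begins 54 mm behind the grasp point. The pads swing forward as they close: fully open they stand 13 mm farther back than shut.
Start: joints at [-1.262, 0.091, 1.231, -0, 1.82, -0.057], TCP at [0.215, -0.56, 0.239] pointing down, gripper open.
Joint ranges: [-2.87, 2.87], [-0.86, 2.18], [0.17, 2.46], [-1.51, 4.65], [0.06, 2.69], [-2.65, 2.65]. Speed limits (rad/s): [2.57, 2.57, 3.01, 3.14, 3.14, 3.14].

### API

Orientations are given as a unit quaternion [w, x, y, z].
In Python, from bench import sensors, imaging, manip gives the robot as it stands.
- The arm moves only by the tool step_arm, never from a script. Its argument "steps" is a list that holds one entry, the list of rows, each a list of 7 numbers: the shift along the world's x, y, z in mm, then the turn, a rotation vector about the world's x, y, z in rad, then the closure, from -1 (fully open) to 1 (shut). A call has 1 to 8 rows; each row shifts and turns the commanded pose from where the row before left it; what a row does not reach is not made up. A row lasts 1/12 s, in which the tool goes at most 41.7 mm and 7.16 degrees, less where a joint would pass 70% of its speed; a pose out of reach is approached as far as the arm can. A call is refused whole if a number of a shift passes 41.7 or a number of a turn 0.125, either way. A call with a gripper value outside its range is refused whole. The fingers move at their own pace and stop on an object; "force" is the grip in N (left out, the last holds). Time passes only in rows, so rows that do not move let the fingers close. It gives the time, the measured TCP pose, the force, the opening and the grip force at its end, in the units of the state.
- sensors.read_state(): the state, without advancing time (a new reading comes with each control period).
- imaging.camera(name): name is "scene" or "side" or "wrist"; returns a dict with "pixels" (384x512x3 uint8, blue, green, red), "fx", "fy", "cx", "cy" (pixels), "dist" ([k1, k2, p1, p2, k3] as OpenCV has them; the pictures are not rectified), "world_to_cam" (4x4, takes a point from world to camera coordinates); the wrist camera has in their place "T_tool_cam" (4x4, takes a point from camera to tool coordinates, whose origin is the TCP and whose axes are the flange's). Camera axes: x right, y up, looking along -z (the intrinsics and any distortion apply to the point x, -y, -z); pixel columns grow to the right and rows downward; lengths in m; the calibration is good to about 2 mm. A picture is of the moment at which its call begins: read the wrist's pose just before it. There is no depth.
- manip.sign_off(): hands the job in; it is judged then, once.
The state is a dict: "time_s": time; "q": joint angles; "joint_vel": joint speeds; "effort": joint torques, N m; "ee_pos": TCP position; "tcp_rot": TCP orientation; "force": force on the tool from outside, world axes, zero at the start; "wrist_torque": the same for the moment, N m; "finger_gap": opening from 0.0 (shut) to 1.0 (fully open); "grip_force": force on a finger pad.
Only numpy, scipy, OpenCV 4.12 (cv2) and the standard library are available. Lean on these libraries where they do the work, as an engineer would, in place of code of your own. Each camera call takes 0.05 s, during which the arm holds its last target. There are 200 camera calls.

### The job

Make up the fan's fixing kit in the plywood caddy: lay the short bolt in the short trough, the long bolt with its head and nut lengthwise in the long trough, put the thick spacer ring down over the post and stand the levelling foot upright in the round cup. Leave the headless hexagonal bar and the thin flat washer where they lie, since they belong to another machine. Let go of everything and leave it at rest.

Things in the scene. Friction and masses are not known exactly. Their poses are not given: they have to be found in the camera images.
- short_bolt: short hex-head bolt, grey steel, 53 mm long, lying on its side; shank 10 mm diameter, head 20 mm wide at its +y end. Origin at mid length at its underside as it lies at the start (shank axis about 6 mm above it; it rolls with the bolt); own y along the shank. Graspable across the shank at the origin
- long_bolt: long steel hex bolt with a nut, 90 mm long over all, lying level on its flats; shank 12 mm diameter, head 8 mm thick and 19 mm across flats at its +y end, nut of the same size (9 mm thick) centred 32.5 mm to the -y side. Origin on the shank axis at mid length, 9.5 mm above the bench; own y along the shank. Bare shank from y = -28 to +37 mm
- spacer_ring: thick aluminium spacer ring lying flat, 50 mm outside diameter, 32 mm hole, 14 mm high. Origin at the centre of its underside
- foot: levelling foot standing upright, 48 mm high: a round steel base 30 mm diameter and 8 mm high, on it a steel hex nut 19 mm across flats up to 17 mm height, then a plain-sided threaded steel stud 12 mm diameter from 17 mm to the top. Origin at the centre of its underside, z up the stud
- hex_spacer: look-alike that stays: plain steel hexagonal bar, 90 mm long, 13 mm across flats, without head or nut, lying on a flat. Origin at its centre, own y along its length
- flat_washer: look-alike that stays: thin flat steel washer, 45 mm outside diameter, 17 mm hole, 5 mm thick. Origin at the centre of its underside
- short_trough: shorter of two troughs among four fixed black inserts on the fixed plywood caddy (172 x 256 mm, 6 mm thick, edges 10 mm high; inserts 90 mm or more apart). Inside 72 mm long along its y, 44 mm wide along x; walls 3 mm thick, tops 18 mm and floor 5 mm above its origin (centre of underside); 48 mm finger gaps in the middle of the long sides. Stands on the board
- long_trough: the longer rectangular trough on the same caddy: inner length 110 mm along its own y, inner width 44 mm along x, walls 3 mm thick and 18 mm high, inner floor 5 mm above its origin, 70 mm wide gaps in the middle of the long sides for the fingers. Origin at the centre of its underside
- ring_post: black insert on the same caddy with an upright post: round base 60 mm diameter and 5 mm high, post 14 mm diameter rising to 34 mm above the origin with a tapered tip. Origin at the centre of its underside, under the post
- round_cup: round open black cup on the same caddy: 60 mm outside and 54 mm inside diameter, rim 16 mm and inner floor 5 mm above its origin. Origin at the centre of its underside
Mind the look-alikes: they are no part of the job. What is shaped like the long_bolt but pink is not meant.

How it is judged:
By the outcome, as a careful person would: the job done as asked, in the order asked, and still so for the second after the job is handed in, with the robot touching nothing.
It also fails if it takes over 96 s, if anything falls off the work surface, if the arm or the gripper's body presses on something with over 40 N, if the wrist force passes 120 N, or if a joint passes its speed limit or range.

## Working session

There is one attempt and no reset: what is moved stays moved. The work goes in short steps, Python scripts to look and compute and a tool call to move; the robot and the scene stay as the last step left them, time stands still between calls to the robot, and variables do not carry over. Pictures are saved under pics/ and viewed, at most 14 in all, crops included, and the job is handed in when it is done.

Besides the shell and the picture viewer there is one more tool, called after ">>>" by a JSON object that holds its "method" and its "body". step_arm: Moves the arm, as the interface text tells. Its arguments: {"type":"object","properties":{"steps":{"type":"array","items":{"type":"array","items":{"type":"array","items":{"type":"number"}}}},"force":{"type":"number"}},"required":["steps"]}

```bash
ls; mkdir -p pics
cat > h.py <<'E'
import numpy as np, cv2
from scipy.spatial.transform import Rotation as R
from bench import sensors, imaging, manip
def snap(name,fn):
    s=sensors.read_state(); c=imaging.camera(name)
    if name=="wrist":
        T=np.eye(4); w,x,y,z=s["tcp_rot"]; T[:3,:3]=R.from_quat([x,y,z,w]).as_matrix(); T[:3,3]=s["ee_pos"]
        c["c2w"]=T@np.array(c["T_tool_cam"])
    else: c["c2w"]=np.linalg.inv(np.array(c["world_to_cam"]))
    cv2.imwrite(f"pics/{fn}.png",c["pixels"])
    np.save(f"pics/{fn}.npy",{k:v for k,v in c.items()},allow_pickle=True)
    return c
def load(fn): return np.load(f"pics/{fn}.npy",allow_pickle=True).item()
def K(c): return np.array([[c["fx"],0,c["cx"]],[0,c["fy"],c["cy"]],[0,0,1.]])
def px2w(c,px,z):
    "pixels -> world at heights z"
    px=np.array(px,float).reshape(-1,1,2)
    u=cv2.undistortPoints(px,K(c),np.array(c["dist"],float))[:,0]
    d=np.c_[u[:,0],-u[:,1],-np.ones(len(u))]@c["c2w"][:3,:3].T; o=c["c2w"][:3,3]
    return o+d*((np.asarray(z)-o[2])/d[:,2])[:,None]
def w2px(c,P):
    P=np.atleast_2d(P); q=(P-c["c2w"][:3,3])@c["c2w"][:3,:3]
    q=np.c_[q[:,0],-q[:,1],-q[:,2]]
    return cv2.projectPoints(q,np.zeros(3),np.zeros(3),K(c),np.array(c["dist"],float))[0][:,0]
def st():
    s=sensors.read_state(); print({k:np.round(s[k],3).tolist() for k in ("time_s","q","ee_pos","tcp_rot","force","finger_gap","grip_force")})
E
python3 - <<'E'
from h import *
st()
a=[snap(n,n+"0") for n in("scene","side","wrist")]
for c in a: print(c["c2w"].round(3).tolist(), c["fx"], np.round(c["dist"],3))
E
```

```text
pics
{'time_s': 0.0, 'q': [-1.262, 0.092, 1.232, -0.0, 1.82, -0.057], 'ee_pos': [0.215, -0.56, 0.238], 'tcp_rot': [-0.001, 0.983, 0.182, -0.0], 'force': [-0.387, -0.642, -0.301], 'finger_gap': 0.996, 'grip_force': 0.0}
[[0.708, 0.338, -0.62, -0.173], [-0.706, 0.335, -0.624, -0.656], [-0.003, 0.88, 0.475, 0.522], [0.0, 0.0, 0.0, 1.0]] 419.1813766219659 [-0.057  0.     0.     0.     0.   ]
[[-0.906, 0.269, -0.327, -0.036], [-0.422, -0.541, 0.727, 1.069], [0.019, 0.797, 0.604, 0.959], [0.0, 0.0, 0.0, 1.0]] 493.5074410683334 [-0.134  0.     0.     0.     0.   ]
[[0.36, 0.886, 0.293, 0.29], [-0.933, 0.342, 0.11, -0.531], [-0.003, -0.313, 0.95, 0.372], [0.0, 0.0, 0.0, 1.0]] 335.4326898107716 [0.007 0.    0.    0.    0.   ]
```

View pics/scene0.png

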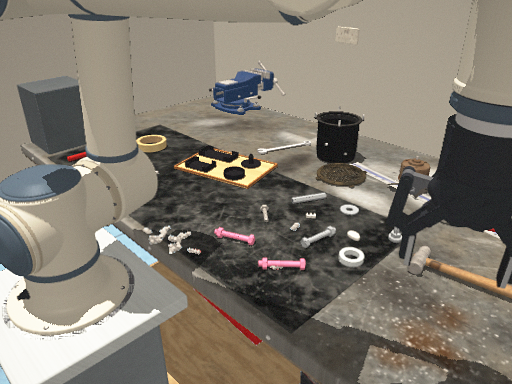

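View pics/side0.png

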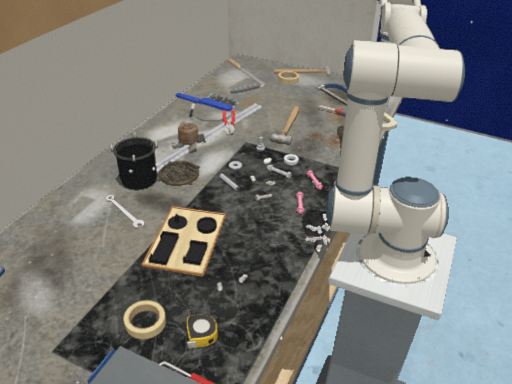

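View pics/wrist0.png

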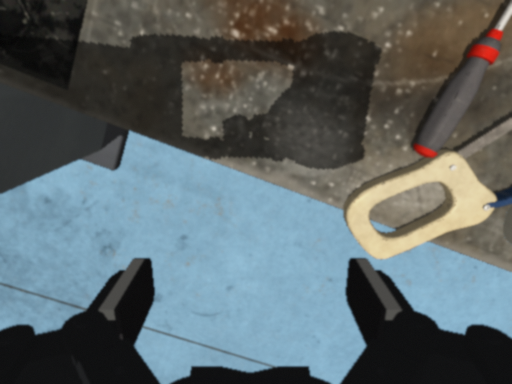

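The scene picture shows the short bolt (265,212), long bolt (319,237), ring (351,257), foot (395,235), bar (309,198), washer (349,210) and caddy (227,165). The side picture shows the caddy at (186,240), foot (261,145), ring (291,159), long bolt (279,171), short bolt (264,197), bar (229,182) and washer (235,164).

Run:
```python
from h import *
a=load("scene0");b=load("side0")
n="short long ring foot bar washer post cup tr1 tr2".split()
pa=[(265,212),(319,237),(351,257),(395,236),(309,198),(349,210),(252,163),(234,174),(200,164),(220,154)]
pb=[(264,197),(279,171),(291,160),(261,146),(229,181),(235,165),(178,222),(206,226),(164,249),(197,253)]
z=[.006,.01,.007,.02,.006,.003,.02,.02,.02,.02]
A=px2w(a,pa,z);B=px2w(b,pb,z)
for i,k in enumerate(n): print(k,A[i].round(3),B[i].round(3))
print(px2w(b,[(175,207),(226,212),(204,274),(145,266)],np.full(4,.01)).round(3))
for nm,c,x0,y0,x1,y1 in(("s_crop",a,170,140,420,280),("d_crop",b,140,130,340,280)):
    im=c["pixels"][y0:y1,x0:x1]; f=800/(x1-x0)if nm=="s_crop" else 4; f=min(f,600/(y1-y0)); cv2.imwrite(f"pics/{nm}.png",cv2.resize(im,None,fx=f,fy=f,interpolation=cv2.INTER_CUBIC)); print(nm,f)
```

```text
short [ 0.453 -0.065  0.006] [ 0.443 -0.07   0.006]
long [ 0.454 -0.224  0.01 ] [ 0.454 -0.219  0.01 ]
ring [ 0.446 -0.312  0.007] [ 0.444 -0.305  0.007]
foot [ 0.558 -0.346  0.02 ] [ 0.569 -0.323  0.02 ]
bar [ 0.581 -0.096  0.006] [ 0.582 -0.097  0.006]
washer [ 0.607 -0.2    0.003] [ 0.608 -0.194  0.003]
post [0.609 0.138 0.02 ] [0.612 0.167 0.02 ]
cup [0.523 0.12  0.02 ] [0.53  0.147 0.02 ]
tr1 [0.498 0.24  0.02 ] [0.586 0.281 0.02 ]
tr2 [0.588 0.254 0.02 ] [0.497 0.255 0.02 ]
[[0.665 0.102 0.01 ]
 [0.513 0.054 0.01 ]
 [0.447 0.306 0.01 ]
 [0.602 0.351 0.01 ]]
s_crop 3.2
d_crop 4
```

View pics/d_crop.png

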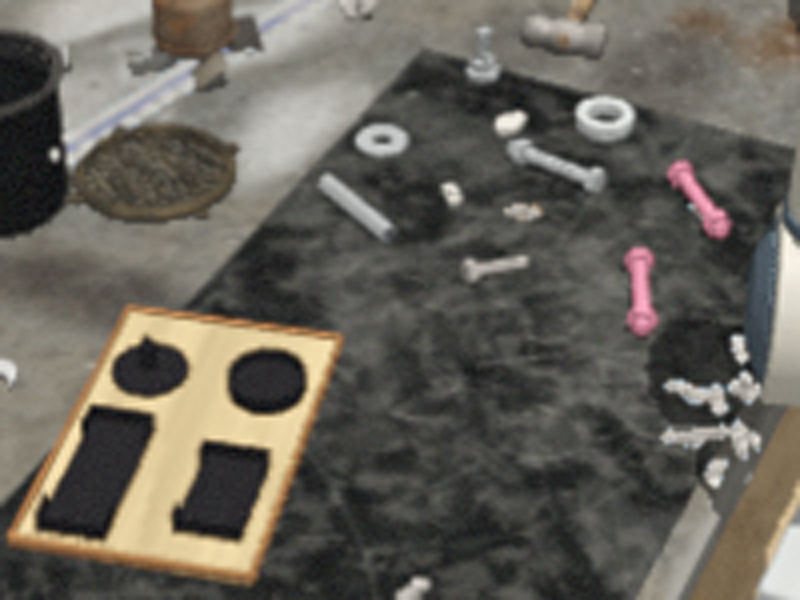

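>>> {"method": "step_arm", "body": {"steps": [[[20,32,0,0,0,0,-1],[20,32,0,0,0,0,-1],[20,32,0,0,0,0,-1],[20,32,0,0,0,0,-1],[20,32,0,0,0,0,-1],[20,32,0,0,0,0,-1],[20,32,0,0,0,0,-1],[20,32,0,0,0,0,-1]]]}}

```text
time_s: 0.82
ee_pos: [0.3751, -0.3026, 0.2391]
tcp_rot: [-0.0, 0.983, 0.182, 0.0]
force: [0.5, -0.8, 0.1]
finger_gap: 1.002
grip_force: 0.0
```

>>> {"method": "step_arm", "body": {"steps": [[[20,32,0,0,0,0,-1],[20,32,0,0,0,0,-1],[20,32,0,0,0,0,-1],[20,32,0,0,0,0,-1],[0,0,0,0,0,0,-1]]]}}

```text
time_s: 1.23
ee_pos: [0.457, -0.171, 0.2389]
tcp_rot: [-0.001, 0.983, 0.185, 0.001]
force: [0.3, -0.6, -0.3]
finger_gap: 1.002
grip_force: 0.0
```

Run:
```python
from h import *
st(); snap("wrist","w1")
```

```text
{'time_s': 1.233, 'q': [-0.43, -0.21, 1.521, 0.003, 1.831, 0.769], 'ee_pos': [0.457, -0.171, 0.239], 'tcp_rot': [-0.001, 0.983, 0.185, 0.001], 'force': [0.295, -0.6, -0.256], 'finger_gap': 1.002, 'grip_force': 0.0}
```

View pics/w1.png

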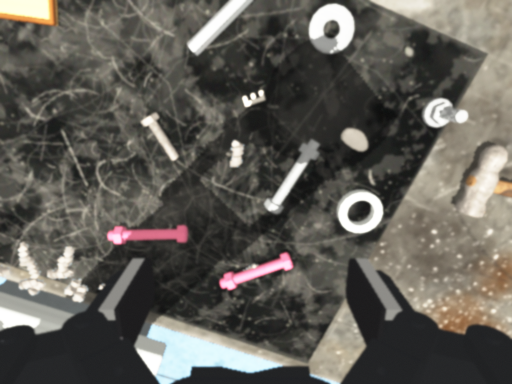

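The wrist view shows everything: short bolt head (150,119) to tip (175,158); long bolt nut end (312,146), head (273,206); ring (360,212); foot base (437,112); washer (331,29).

Run:
```python
from h import *
c=load("w1")
n="sb_head sb_tip lb_nutend lb_head ring foot".split()
P=px2w(c,[(149,118),(175,158),(314,143),(272,208),(360,212),(437,113)],np.array([.006,.006,.0095,.0095,.014,.006]))
for k,p in zip(n,P): print(k,p.round(4))
for i in(0,2):
    d=P[i+1]-P[i]; print(n[i],"len",np.linalg.norm(d).round(4),"ang",np.arctan2(d[1],d[0]).round(3),"mid",((P[i]+P[i+1])/2).round(4))
im=c["pixels"]; print(im[200:216,340:380].mean())
# bright ring blob
g=im.min(axis=2); 
for nm,(x0,y0,x1,y1) in dict(sb=(135,105,190,170),lb=(255,130,325,220),ring=(330,182,390,240),foot=(415,92,475,132)).items():
    m=(g[y0:y1,x0:x1]>120).astype(np.uint8); l,L,s,ce=cv2.connectedComponentsWithStats(m); k=1+np.argmax(s[1:,4])
    pts=np.argwhere(L==k)[:,::-1]+[x0,y0]; (e,sz,an)=cv2.minAreaRect(pts.astype(np.float32)); print(nm,s[k],np.round(e,1),np.round(sz,1),an, cv2.boxPoints((e,sz,an)).round(1).tolist())
```

```text
sb_head [ 0.4603 -0.0528  0.006 ]
sb_tip [ 0.4289 -0.0919  0.006 ]
lb_nutend [ 0.5011 -0.2278  0.0095]
lb_head [ 0.4149 -0.2144  0.0095]
ring [ 0.4488 -0.3091  0.014 ]
foot [ 0.5776 -0.3366  0.006 ]
sb_head len 0.0501 ang -2.248 mid [ 0.4446 -0.0723  0.006 ]
lb_nutend len 0.0872 ang 2.988 mid [ 0.458  -0.2211  0.0095]
154.2953125
sb [  6   8  37  48 543] [158.8 138.1] [52.8 18.3] 63.43495178222656 [[138.8000030517578, 118.5999984741211], [155.1999969482422, 110.4000015258789], [178.8000030517578, 157.60000610351562], [162.39999389648438, 165.8000030517578]]
lb [  9  11  54  72 966] [291.7 176. ] [17.8 82.9] 33.690067291259766 [[261.29998779296875, 205.5], [307.29998779296875, 136.5], [322.1000061035156, 146.39999389648438], [276.1000061035156, 215.39999389648438]]
ring [   7    8   47   44 1248] [360.  211.5] [43. 46.] 90.0 [[337.0, 190.0], [383.0, 190.0], [383.0, 233.0], [337.0, 233.0]]
foot [   8    0   52   40 1348] [448.5 111.5] [39. 51.] 90.0 [[423.0, 92.0], [474.0, 92.0], [474.0, 131.0], [423.0, 131.0]]
```

>>> {"method": "step_arm", "body": {"steps": [[[-2.6,19.6,-25,0,0,0.104,-1],[-2.6,19.6,-25,0,0,0.104,-1],[-2.6,19.6,-25,0,0,0.104,-1],[-2.6,19.6,-25,0,0,0.104,-1],[-2.6,19.6,-25,0,0,0.104,-1],[0,0,0,0,0,0,-1]]]}}

```text
time_s: 1.78
ee_pos: [0.4381, -0.0762, 0.108]
tcp_rot: [-0.004, 0.902, 0.431, -0.004]
force: [0.7, -0.1, -1.2]
finger_gap: 1.001
grip_force: 0.0
```

Run:
```python
from h import *
st(); snap("wrist","w2")
```

```text
{'time_s': 1.783, 'q': [-0.249, -0.316, 1.84, 0.001, 1.628, 0.43], 'ee_pos': [0.438, -0.076, 0.108], 'tcp_rot': [-0.004, 0.902, 0.431, -0.004], 'force': [0.725, -0.052, -1.166], 'finger_gap': 1.001, 'grip_force': 0.0}
```

View pics/w2.png

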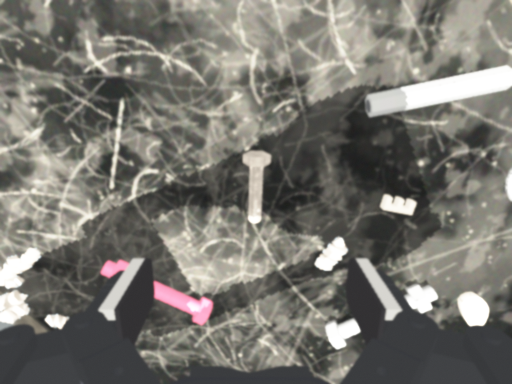

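The wrist view shows the short bolt, head (257,152) to tip (254,220), almost aligned with the tool.

```bash
cat >> h.py <<'E'
def yaw(s): return 2*np.arctan2(s["tcp_rot"][2],s["tcp_rot"][1])
def togo(x,y,z,a=None):
    s=sensors.read_state(); p=np.array(s["ee_pos"]); y0=yaw(s)
    d=0 if a is None else (a-y0+np.pi/2)%np.pi-np.pi/2
    print("at",(p*1e3).round(1),"yaw",round(y0,3),"go mm",((np.array([x,y,z])-p)*1e3).round(1),"turn",round(d,3),"q1,q6",np.round(s["q"],2)[[0,5]],"t",round(s["time_s"],2))
E
python3 - <<'E'
from h import *
c=load("w2")
P=px2w(c,[(257,151),(254.5,221)],np.array([.006,.006])); d=P[0]-P[1]; print(P.round(4),np.linalg.norm(d)); m=P.mean(0); print(m)
togo(m[0],m[1],.011,np.arctan2(d[1],d[0]))
E
```

```text
[[ 0.4636 -0.0514  0.006 ]
 [ 0.4287 -0.0924  0.006 ]] 0.0538882759119297
[ 0.44615505 -0.07193318  0.006     ]
at [439.4 -77.7 111. ] yaw 0.887 go mm [   6.8    5.8 -100. ] turn -0.021 q1,q6 [-0.25  0.43] t 1.83
```

>>> {"method": "step_arm", "body": {"steps": [[[1.5,1.5,-25,0,0,-0.02,-1],[1.5,1.5,-25,0,0,0,-1],[1.5,1.5,-25,0,0,0,-1],[1,1.5,-20,0,0,0,-1],[0,0,0,0,0,0,-1],[0,0,0,0,0,0,-1]]]}}

```text
time_s: 2.33
ee_pos: [0.4471, -0.0735, 0.0198]
tcp_rot: [-0.0, 0.908, 0.418, -0.0]
force: [-0.2, 0.2, 0.5]
finger_gap: 0.996
grip_force: 0.0
```

Run:
```python
from h import *
togo(.446,-.072,.011,.866)
```

```text
at [447.1 -73.5  19.8] yaw 0.863 go mm [-1.1  1.5 -8.8] turn 0.003 q1,q6 [-0.24  0.47] t 2.33
```

>>> {"method": "step_arm", "body": {"steps": [[[0,1,-4,0,0,0,-0.5],[0,0,-4.5,0,0,0,0],[0,0,0,0,0,0,1],[0,0,0,0,0,0,1],[0,0,0,0,0,0,1],[0,0,0,0,0,0,1],[0,0,0,0,0,0,1],[0,0,0,0,0,0,1]]], "force": 50}}

```text
time_s: 3.0
ee_pos: [0.4474, -0.0714, 0.0113]
tcp_rot: [0.0, 0.908, 0.42, 0.0]
force: [-1.2, -0.0, 1.2]
finger_gap: 0.089
grip_force: 48.8
```

>>> {"method": "step_arm", "body": {"steps": [[[0,0,0,0,0,0,1],[0,0,0,0,0,0,1]]]}}

```text
time_s: 3.17
ee_pos: [0.4474, -0.0714, 0.0112]
tcp_rot: [0.0, 0.908, 0.42, 0.0]
force: [0.1, -0.6, 2.9]
finger_gap: 0.091
grip_force: 48.9
```

>>> {"method": "step_arm", "body": {"steps": [[[0,0,15,0,0,0,1],[0,0,35,0,0,0,1],[0,0,40,0,0,0,1],[0,0,40,0,0,0,1]]]}}

```text
time_s: 3.5
ee_pos: [0.4461, -0.071, 0.141]
tcp_rot: [-0.001, 0.908, 0.42, -0.001]
force: [0.3, 0.2, 0.6]
finger_gap: 0.089
grip_force: 48.9
```

>>> {"method": "step_arm", "body": {"steps": [[[6,33,4,0,0,0.119,1],[6,33,4,0,0,0.119,1],[6,33,4,0,0,0.119,1],[6,33,4,0,0,0.119,1],[6,33,4,0,0,0.119,1],[6,33,4,0,0,0.119,1],[6,33,4,0,0,0.119,1],[6,33,4,0,0,0.119,1]]]}}

```text
time_s: 4.17
ee_pos: [0.4949, 0.1944, 0.1724]
tcp_rot: [-0.0, 0.612, 0.791, -0.0]
force: [0.5, 0.6, 0.6]
finger_gap: 0.086
grip_force: 48.8
```

>>> {"method": "step_arm", "body": {"steps": [[[0,0,0,0,0,0,1],[0,0,0,0,0,0,1]]]}}

```text
time_s: 4.33
ee_pos: [0.4948, 0.1942, 0.1721]
tcp_rot: [-0.0, 0.614, 0.79, -0.001]
force: [-1.1, -0.7, -0.3]
finger_gap: 0.089
grip_force: 48.9
```

Run:
```python
from h import *
st(); snap("wrist","w3")
```

```text
{'time_s': 4.333, 'q': [0.31, -0.095, 1.535, -0.0, 1.703, 0.06], 'ee_pos': [0.495, 0.194, 0.172], 'tcp_rot': [-0.0, 0.614, 0.79, -0.001], 'force': [-1.14, -0.704, -0.336], 'finger_gap': 0.089, 'grip_force': 48.922}
```

View pics/w3.png

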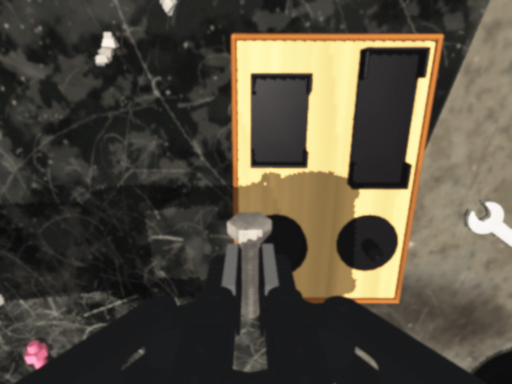

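The caddy is in full view: short trough centred (280,120), long trough (388,118), post (367,242) and cup (283,245, partly hidden). The bolt sits straight in the jaws.

```bash
cat >> h.py <<'E'
from scipy.optimize import minimize
def fit(c,roi,P3,x0,thr=70):
    "silhouette fit of the hull of body points P3 (z absolute) at x,y,yaw to the dark blob in roi"
    X0,Y0,X1,Y1=roi; im=cv2.GaussianBlur(c["pixels"],(3,3),0)
    m=(im[Y0:Y1,X0:X1].max(axis=2)<thr).astype(np.uint8)
    l,L,s,_=cv2.connectedComponentsWithStats(m); k=1+np.argmax(s[1:,4])
    M=np.zeros(m.shape,np.uint8); h=cv2.convexHull(np.argwhere(L==k)[:,::-1].astype(np.int32).copy()); cv2.fillConvexPoly(M,h,1)
    M=cv2.resize(M,None,fx=4,fy=4,interpolation=cv2.INTER_NEAREST)
    def cost(v):
        ca,sa=np.cos(v[2]/100),np.sin(v[2]/100)
        W=np.c_[v[0]/1e3+ca*P3[:,0]-sa*P3[:,1],v[1]/1e3+sa*P3[:,0]+ca*P3[:,1],P3[:,2]]
        q=w2px(c,W); q=(q-[X0,Y0]+.5)*4-.5; N=np.zeros_like(M)
        cv2.fillConvexPoly(N,cv2.convexHull(q.astype(np.float32)).round().astype(np.int32),1)
        return 1-(M&N).sum()/max((M|N).sum(),1)
    x=np.array([x0[0]*1e3,x0[1]*1e3,x0[2]*100])
    for d in(12,3):
        r=minimize(cost,x,method="Nelder-Mead",options=dict(initial_simplex=np.vstack([x]+[x+d*e for e in np.eye(3)]))); x=r.x
    return x[:2]/1e3,x[2]/100,r.fun
def box(w,l,z0,z1): return np.array([[sx*w/2,sy*l/2,z] for sx in(-1,1) for sy in(-1,1) for z in(z0,z1)])
def cyl(r,z0,z1): t=np.linspace(0,2*np.pi,40); return np.array([[r*np.cos(a),r*np.sin(a),z] for a in t for z in(z0,z1)])
E
python3 - <<'E'
from h import *
c=load("w3")
a=px2w(c,[(280,120),(388,118),(367,242)],np.array([.02,.02,.011])); print(a.round(3))
S=fit(c,(240,60,325,180),box(.05,.078,.006,.024),[a[0,0],a[0,1],.25]); print("short",S)
L=fit(c,(342,42,435,198),box(.05,.116,.006,.024),[a[1,0],a[1,1],.25]); print("long",L)
E
```

```text
[[0.507 0.251 0.02 ]
 [0.594 0.275 0.02 ]
 [0.622 0.159 0.011]]
short (array([0.50710195, 0.24773231]), np.float64(0.256480062255694), np.float64(0.10903674707217137))
long (array([0.59338004, 0.26969305]), np.float64(0.24909494491598075), np.float64(0.07681699614256254))
```

Run:
```python
from h import *
c=load("w3"); im=c["pixels"].copy()
def W(xy,a,B): 
    ca,sa=np.cos(a),np.sin(a); return np.c_[xy[0]+ca*B[:,0]-sa*B[:,1],xy[1]+sa*B[:,0]+ca*B[:,1],B[:,2]]
def draw(c,im,xy,a,w,l,z,col,f):
    q=w2px(c,W(xy,a,np.array([[-w/2,-l/2,z],[w/2,-l/2,z],[w/2,l/2,z],[-w/2,l/2,z]]))); cv2.polylines(im,[(q*f*16).round().astype(np.int32)],True,col,1,shift=4)
x0,y0,x1,y1=225,30,450,200
big=cv2.resize(np.clip(im.astype(float)*1.5+25,0,255).astype(np.uint8),None,fx=3,fy=3)
for (xy,a,l) in (((.5071,.2477),.253,.078),((.5934,.2697),.253,.116)):
    draw(c,big,xy,a,.05,l,.024,(0,0,255),3); draw(c,big,xy,a,.05,l,.006,(0,255,0),3)
cv2.imwrite("pics/ov.png",big[y0*3:y1*3,x0*3:x1*3])
```

```text
(no output)
```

View pics/ov.png

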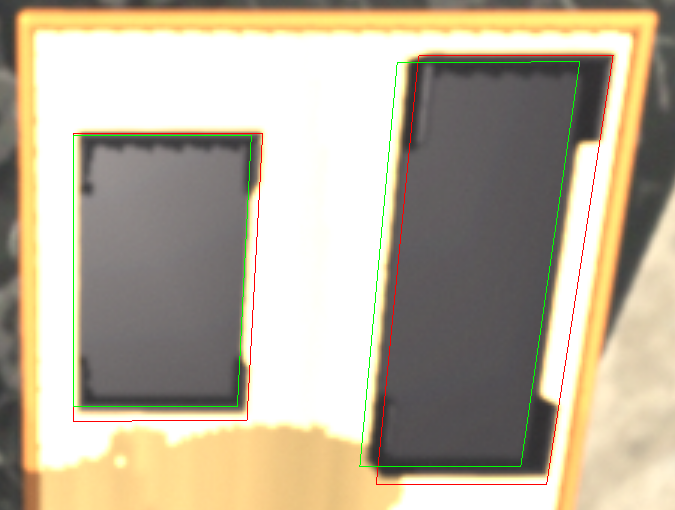

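>>> {"method": "step_arm", "body": {"steps": [[[4,18,-10,0,0,0,1],[4,18,-25,0,0,0,1],[4,19,-30,0,0,0,1],[0,0,-30,0,0,0,1],[0,0,-25,0,0,0,1],[0,0,0,0,0,0,1],[0,0,0,0,0,0,1]]]}}

```text
time_s: 4.97
ee_pos: [0.5061, 0.2461, 0.0512]
tcp_rot: [-0.001, 0.615, 0.788, -0.002]
force: [-0.1, 0.4, 0.2]
finger_gap: 0.088
grip_force: 49.0
```

Run:
```python
from h import *
togo(.507,.249,.0235,1.824)
```

```text
at [506.1 246.1  51.2] yaw 1.816 go mm [  0.9   2.9 -27.7] turn 0.008 q1,q6 [0.39 0.15] t 4.97
```

>>> {"method": "step_arm", "body": {"steps": [[[0.9,2.9,-14,0,0,0.008,1],[0,0,-8,0,0,0,1],[0,0,-5,0,0,0,1],[0,0,0,0,0,0,1],[0,0,0,0,0,0,1]]]}}

```text
time_s: 5.38
ee_pos: [0.5083, 0.2504, 0.0266]
tcp_rot: [0.0, 0.612, 0.791, 0.0]
force: [0.5, 1.0, -1.1]
finger_gap: 0.086
grip_force: 49.0
```

Run:
```python
from h import *
togo(.507,.249,.022,1.824); st()
```

```text
at [508.3 250.4  26.6] yaw 1.825 go mm [-1.3 -1.4 -4.6] turn -0.001 q1,q6 [0.4  0.14] t 5.38
{'time_s': 5.383, 'q': [0.398, 0.066, 1.637, -0.0, 1.438, 0.143], 'ee_pos': [0.508, 0.25, 0.027], 'tcp_rot': [0.0, 0.612, 0.791, 0.0], 'force': [0.465, 1.039, -1.091], 'finger_gap': 0.086, 'grip_force': 48.966}
```

Go down the last bit, open partly, then lift.

>>> {"method": "step_arm", "body": {"steps": [[[0,0,-2,0,0,0,1],[0,0,-2,0,0,0,1],[0,0,0,0,0,0,1],[0,0,0,0,0,0,0.4],[0,0,0,0,0,0,0.4],[0,0,0,0,0,0,0.4],[0,0,0,0,0,0,0.4]]]}}

```text
time_s: 5.97
ee_pos: [0.5079, 0.2506, 0.0217]
tcp_rot: [-0.0, 0.611, 0.791, -0.0]
force: [0.3, -0.2, -0.1]
finger_gap: 0.295
grip_force: 0.0
```

>>> {"method": "step_arm", "body": {"steps": [[[0,0,8,0,0,0,0.4],[0,0,20,0,0,0,0.4],[0,-10,30,0,0,0,-1],[0,-20,30,0,0,0,-1],[0,-20,30,0,0,0,-1],[0,0,0,0,0,0,-1]]]}}

```text
time_s: 6.47
ee_pos: [0.5109, 0.1989, 0.1485]
tcp_rot: [0.004, 0.612, 0.791, 0.004]
force: [0.5, 0.1, 0.6]
finger_gap: 0.854
grip_force: 0.0
```

Run:
```python
from h import *
st(); snap("wrist","w4")
```

```text
{'time_s': 6.467, 'q': [0.31, -0.058, 1.541, -0.002, 1.646, 0.057], 'ee_pos': [0.511, 0.199, 0.148], 'tcp_rot': [0.004, 0.612, 0.791, 0.004], 'force': [0.487, 0.121, 0.571], 'finger_gap': 0.854, 'grip_force': 0.0}
```

View pics/w4.png

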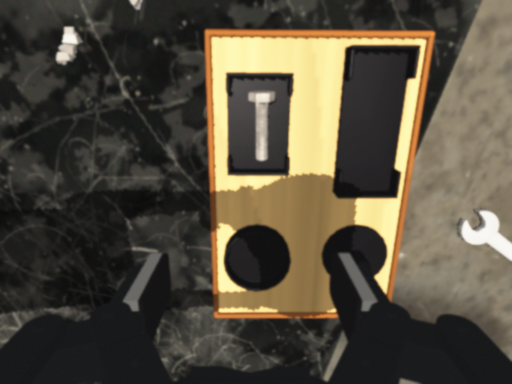

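The short bolt lies in the short trough (head (262,97), tip (262,158)); the cup is visible at (257,257).

>>> {"method": "step_arm", "body": {"steps": [[[-4.8,-38,0,0,0,0.106,-1],[-4.8,-38,0,0,0,0.106,-1],[-4.8,-38,0,0,0,0.106,-1],[-4.8,-38,0,0,0,0.106,-1],[-4.8,-38,0,0,0,0.106,-1],[-4.8,-38,0,0,0,0.106,-1]]]}}

```text
time_s: 7.02
ee_pos: [0.4785, -0.0279, 0.1391]
tcp_rot: [-0.0, 0.331, 0.943, -0.0]
force: [1.0, 0.3, 0.1]
finger_gap: 1.004
grip_force: 0.0
```

>>> {"method": "step_arm", "body": {"steps": [[[-4.8,-38,0,0,0,0.106,-1],[-4.8,-38,0,0,0,0.106,-1],[-4.8,-38,0,0,0,0.106,-1],[-4.8,-38,0,0,0,0.106,-1],[-4.8,-38,0,0,0,0.106,-1],[0,0,0,0,0,0,-1],[0,0,0,0,0,0,-1]]]}}

```text
time_s: 7.6
ee_pos: [0.4548, -0.2168, 0.1388]
tcp_rot: [-0.001, 0.08, 0.997, 0.001]
force: [0.0, -0.2, 0.5]
finger_gap: 0.999
grip_force: 0.0
```

Run:
```python
from h import *
c=load("w4"); print("cup",fit(c,(218,218,300,298),cyl(.03,.006,.022),[.523,.14,0],45))
c=load("w3"); print("post",fit(c,(333,208,402,276),cyl(.03,.006,.011),[.622,.159,0],45))
snap("wrist","w5"); togo(.458,-.221,.0145,2.988)
```

```text
cup (array([0.53722077, 0.13382475]), np.float64(0.10161494189790904), np.float64(0.12201049806747788))
post (array([0.62289921, 0.15497948]), np.float64(-0.008712396026872975), np.float64(0.16290002207018317))
at [ 455.2 -215.5  138.9] yaw 2.984 go mm [   2.8   -5.5 -124.4] turn 0.004 q1,q6 [-0.51 -1.92] t 7.65
```

View pics/w5.png

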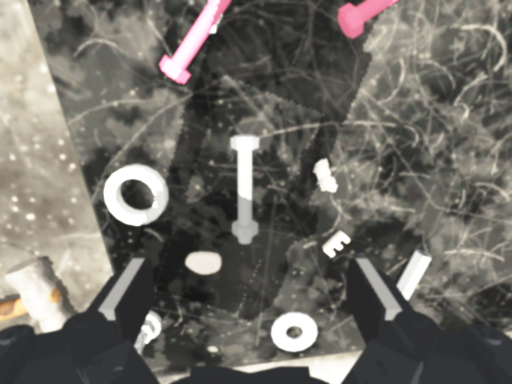

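Long bolt in line with the tool: head end (245,137), nut tip (245,243); a chip at (325,176) is close, so descend half-closed.

Run:
```python
from h import *
c=load("w5")
P=px2w(c,[(245,136),(245,243.5)],np.array([.0095,.0095])); d=P[0]-P[1]; print(P.round(4),np.linalg.norm(d)); m=P.mean(0); print(m)
togo(m[0],m[1],.0145,np.arctan2(d[1],d[0]))
print(px2w(c,[(325,176)],np.array([.006])))
```

```text
[[ 0.4135 -0.213   0.0095]
 [ 0.5054 -0.228   0.0095]] 0.09308728624987306
[ 0.45943724 -0.22053857  0.0095    ]
at [ 455.2 -215.5  138.9] yaw 2.984 go mm [   4.2   -5.1 -124.4] turn -0.004 q1,q6 [-0.51 -1.92] t 7.65
[[ 0.45674936 -0.153363    0.006     ]]
```

>>> {"method": "step_arm", "body": {"steps": [[[1,-1.5,-25,0,0,0,0],[1,-1.5,-30,0,0,0,0],[1,-1,-30,0,0,0,0],[0.6,-1,-25,0,0,0,0],[0,0,0,0,0,0,0],[0,0,0,0,0,0,0]]]}}

```text
time_s: 8.15
ee_pos: [0.4585, -0.2185, 0.0285]
tcp_rot: [-0.002, 0.077, 0.997, 0.001]
force: [-0.0, 0.3, 0.7]
finger_gap: 0.497
grip_force: 0.0
```

Run:
```python
from h import *
togo(.4588,-.2208,.012,2.983)
```

```text
at [ 458.5 -218.5   28.5] yaw 2.988 go mm [  0.3  -2.3 -16.5] turn -0.005 q1,q6 [-0.51 -1.93] t 8.15
```

>>> {"method": "step_arm", "body": {"steps": [[[0,-2,-9,0,0,0,0],[0,0,-7.5,0,0,0,0],[0,0,0,0,0,0,0],[0,0,0,0,0,0,1],[0,0,0,0,0,0,1],[0,0,0,0,0,0,1],[0,0,0,0,0,0,1],[0,0,0,0,0,0,1]]], "force": 70}}

```text
time_s: 8.82
ee_pos: [0.4596, -0.2229, 0.0143]
tcp_rot: [0.001, 0.077, 0.997, -0.0]
force: [-1.1, 0.6, 4.8]
finger_gap: 0.099
grip_force: 68.6
```

>>> {"method": "step_arm", "body": {"steps": [[[0,0,0,0,0,0,1],[0,0,0,0,0,0,1],[0,0,10,0,0,0,1],[0,0,30,0,0,0,1],[0,0,40,0,0,0,1],[0,0,40,0,0,0,1]]]}}

```text
time_s: 9.32
ee_pos: [0.458, -0.222, 0.1334]
tcp_rot: [-0.002, 0.077, 0.997, 0.001]
force: [0.9, 0.1, 0.1]
finger_gap: 0.104
grip_force: 68.6
```

>>> {"method": "step_arm", "body": {"steps": [[[9.7,35.2,5,0,0,-0.083,1],[9.7,35.2,5,0,0,-0.083,1],[9.7,35.2,0,0,0,-0.083,1],[9.7,35.2,0,0,0,-0.083,1],[9.7,35.2,0,0,0,-0.083,1],[9.7,35.2,0,0,0,-0.083,1],[9.7,35.2,0,0,0,-0.083,1]]]}}

```text
time_s: 9.9
ee_pos: [0.527, 0.0255, 0.1434]
tcp_rot: [-0.0, 0.362, 0.932, -0.0]
force: [0.5, -0.4, -1.7]
finger_gap: 0.099
grip_force: 68.6
```

>>> {"method": "step_arm", "body": {"steps": [[[9.7,35.2,0,0,0,-0.083,1],[9.7,35.2,0,0,0,-0.083,1],[9.7,35.2,0,0,0,-0.083,1],[9.7,35.2,0,0,0,-0.083,1],[9.7,35.2,0,0,0,-0.083,1],[9.7,35.2,0,0,0,-0.083,1],[9.7,35.2,0,0,0,-0.083,1],[0,0,0,0,0,0,1]]]}}

```text
time_s: 10.57
ee_pos: [0.5945, 0.2762, 0.1412]
tcp_rot: [-0.002, 0.612, 0.791, 0.0]
force: [-0.3, -0.7, -1.5]
finger_gap: 0.097
grip_force: 68.7
```

>>> {"method": "step_arm", "body": {"steps": [[[0,0,-20,0,0,0,1],[0,0,-30,0,0,0,1],[0,0,-20,0,0,0,1],[0,0,0,0,0,0,1],[0,0,0,0,0,0,1]]]}}

```text
time_s: 10.98
ee_pos: [0.5939, 0.2696, 0.0717]
tcp_rot: [-0.001, 0.612, 0.791, -0.002]
force: [0.6, 0.8, -0.7]
finger_gap: 0.098
grip_force: 68.7
```

Run:
```python
from h import *
togo(.5935,.271,.027,1.824)
```

```text
at [593.9 269.6  71.7] yaw 1.825 go mm [ -0.4   1.4 -44.7] turn -0.001 q1,q6 [0.37 0.12] t 10.98
```

>>> {"method": "step_arm", "body": {"steps": [[[0,1,-20,0,0,0,1],[0,0,-14,0,0,0,1],[0,0,-6,0,0,0,1],[0,0,-3,0,0,0,1],[0,0,0,0,0,0,1],[0,0,0,0,0,0,1]]]}}

```text
time_s: 11.48
ee_pos: [0.5953, 0.2713, 0.0312]
tcp_rot: [0.0, 0.612, 0.791, 0.0]
force: [-0.4, -0.4, -0.3]
finger_gap: 0.095
grip_force: 68.7
```

>>> {"method": "step_arm", "body": {"steps": [[[0,0,-2,0,0,0,1],[0,0,-2,0,0,0,1],[0,0,-1.5,0,0,0,1],[0,0,0,0,0,0,1],[0,0,0,0,0,0,1]]]}}

```text
time_s: 11.9
ee_pos: [0.5952, 0.2713, 0.0254]
tcp_rot: [0.0, 0.612, 0.791, 0.0]
force: [-0.2, -0.3, 1.1]
finger_gap: 0.097
grip_force: 69.1
```

>>> {"method": "step_arm", "body": {"steps": [[[0,0,0,0,0,0,0.4],[0,0,0,0,0,0,0.4],[0,0,0,0,0,0,0.4],[0,0,0,0,0,0,0.4],[0,0,8,0,0,0,0.4],[0,0,20,0,0,0,0.3],[0,0,30,0,0,0,-1],[0,-10,35,0,0,0,-1]]]}}

```text
time_s: 12.57
ee_pos: [0.5934, 0.262, 0.1168]
tcp_rot: [-0.001, 0.611, 0.791, -0.002]
force: [1.4, 0.6, 0.5]
finger_gap: 0.619
grip_force: 0.0
```

>>> {"method": "step_arm", "body": {"steps": [[[-10,-30,20,0,0,0,-1],[-10,-30,20,0,0,0,-1],[0,0,0,0,0,0,-1]]]}}

```text
time_s: 12.82
ee_pos: [0.5762, 0.1976, 0.1652]
tcp_rot: [0.004, 0.613, 0.79, 0.003]
force: [-0.2, 0.3, 2.0]
finger_gap: 1.001
grip_force: 0.0
```

Run:
```python
from h import *
st(); snap("wrist","w6")
```

```text
{'time_s': 12.817, 'q': [0.276, 0.106, 1.346, -0.002, 1.681, 0.025], 'ee_pos': [0.576, 0.198, 0.165], 'tcp_rot': [0.004, 0.613, 0.79, 0.003], 'force': [-0.249, 0.282, 2.048], 'finger_gap': 1.001, 'grip_force': 0.0}
```

View pics/w6.png

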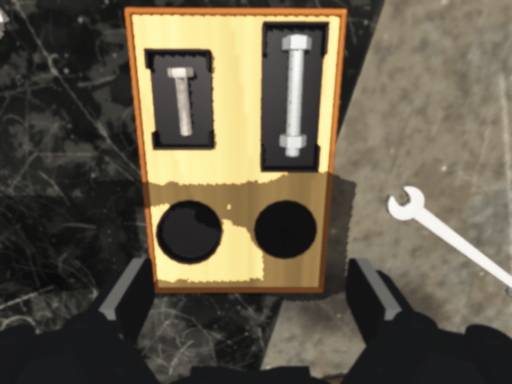

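Both bolts lie inside their troughs; post base at (285,229), cup at (189,232).

>>> {"method": "step_arm", "body": {"steps": [[[-9,-36,0,0,0,0,-1],[-9,-36,0,0,0,0,-1],[-9,-36,0,0,0,0,-1],[-9,-36,0,0,0,0,-1],[-9,-36,0,0,0,0,-1],[-9,-36,0,0,0,0,-1],[-9,-36,0,0,0,0,-1]]]}}

```text
time_s: 13.45
ee_pos: [0.5113, -0.0515, 0.157]
tcp_rot: [-0.001, 0.611, 0.791, -0.0]
force: [0.7, -0.1, -0.1]
finger_gap: 1.0
grip_force: 0.0
```

>>> {"method": "step_arm", "body": {"steps": [[[-9,-36,0,0,0,0,-1],[-9,-36,0,0,0,0,-1],[-9,-36,0,0,0,0,-1],[-9,-36,-15,0,0,0,-1],[-9,-36,-20,0,0,0,-1],[-9,-36,-20,0,0,0,-1],[-9,-36,0,0,0,0,-1],[0,0,0,0,0,0,-1]]]}}

```text
time_s: 14.12
ee_pos: [0.4465, -0.3062, 0.1003]
tcp_rot: [-0.002, 0.614, 0.789, -0.001]
force: [0.4, 0.1, 0.8]
finger_gap: 1.0
grip_force: 0.0
```

Run:
```python
from h import *
c=load("w6"); 
for nm,roi,z,x0 in(("cup",(152,194,226,268),.022,(.537,.134)),("post",(250,194,320,264),.011,(.623,.155))):
    for t in(40,55): print(nm,fit(c,roi,cyl(.03,.006,z),[*x0,0],t))
c=load("w1"); print("pebble,pink",px2w(c,[(355,138),(290,262)],np.array([.01,.01])).round(3))
snap("wrist","w7"); togo(.448,-.309,.013)
```

```text
cup (array([0.53696926, 0.13366245]), np.float64(-0.00668385453856138), np.float64(0.14925320056899005))
cup (array([0.53713566, 0.13424944]), np.float64(-0.0037276190731409886), np.float64(0.12398601274473264))
post (array([0.62420053, 0.15586175]), np.float64(0.01702932966865216), np.float64(0.11463928600942075))
post (array([0.62378935, 0.1561112 ]), np.float64(0.05153926034637367), np.float64(0.08396836214195735))
pebble,pink [[ 0.522 -0.266  0.01 ]
 [ 0.358 -0.262  0.01 ]]
at [ 447.8 -303.9  101.4] yaw 1.82 go mm [  0.2  -5.1 -88.4] turn 0 q1,q6 [-0.66 -0.91] t 14.17
```

View pics/w7.png

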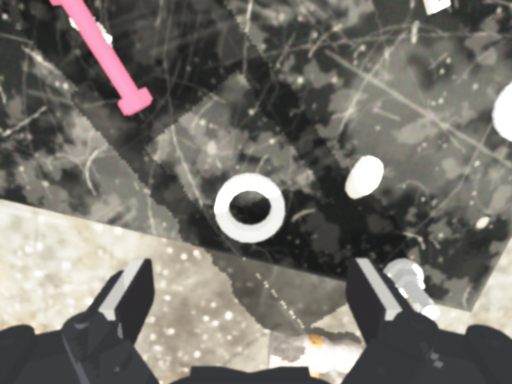

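Run:
```python
from h import *
c=load("w7"); g=c["pixels"].min(axis=2)[165:250,205:295]; m=(g>130).astype(np.uint8)
l,L,s,ce=cv2.connectedComponentsWithStats(m); k=1+np.argmax(s[1:,4]); e=cv2.fitEllipse(cv2.convexHull(np.argwhere(L==k)[:,::-1].astype(np.int32).copy())); print(e)
x,y=e[0]; x+=205;y+=165
P=px2w(c,[(x,y),(x-e[1][0]/2,y),(x+e[1][0]/2,y)],np.full(3,.011)); print(P.round(4),np.linalg.norm(P[2]-P[1]))
togo(P[0,0],P[0,1],.008)
```

```text
((44.53431701660156, 41.61840057373047), (70.7809066772461, 73.10468292236328), 11.920306205749512)
[[ 0.4471 -0.3081  0.011 ]
 [ 0.4228 -0.3143  0.011 ]
 [ 0.4715 -0.3018  0.011 ]] 0.050274210452555965
at [ 447.8 -303.9  101.4] yaw 1.82 go mm [ -0.7  -4.2 -93.4] turn 0 q1,q6 [-0.66 -0.91] t 14.17
```

>>> {"method": "step_arm", "body": {"steps": [[[-0.7,-1.5,-25,0,0,0,-1],[0,-1.5,-30,0,0,0,-1],[0,-1,-20,0,0,0,-1],[0,0,-9,0,0,0,-1],[0,0,0,0,0,0,-1],[0,0,0,0,0,0,-1]]]}}

```text
time_s: 14.67
ee_pos: [0.4491, -0.3052, 0.0197]
tcp_rot: [-0.0, 0.611, 0.791, 0.0]
force: [0.1, -0.3, 0.4]
finger_gap: 0.998
grip_force: 0.0
```

Run:
```python
from h import *
togo(.4471,-.3081,.008)
```

```text
at [ 449.1 -305.2   19.7] yaw 1.826 go mm [ -2.   -2.9 -11.7] turn 0 q1,q6 [-0.66 -0.91] t 14.67
```

>>> {"method": "step_arm", "body": {"steps": [[[-2,-3,-6,0,0,0,-1],[0,0,-5,0,0,0,-1],[0,0,0,0,0,0,-1],[0,0,0,0,0,0,1],[0,0,0,0,0,0,1],[0,0,0,0,0,0,1],[0,0,0,0,0,0,1],[0,0,0,0,0,0,1]]], "force": 50}}

```text
time_s: 15.33
ee_pos: [0.4469, -0.3094, 0.0093]
tcp_rot: [0.001, 0.612, 0.791, -0.0]
force: [-0.2, -0.2, 4.1]
finger_gap: 0.554
grip_force: 51.8
```

>>> {"method": "step_arm", "body": {"steps": [[[0,0,0,0,0,0,1],[0,0,10,0,0,0,1],[0,0,30,0,0,0,1],[0,0,40,0,0,0,1],[0,0,40,0,0,0,1],[0,0,15,0,0,0,1]]]}}

```text
time_s: 15.83
ee_pos: [0.4477, -0.31, 0.1502]
tcp_rot: [0.004, 0.612, 0.791, -0.0]
force: [0.7, -0.5, 0.4]
finger_gap: 0.555
grip_force: 51.7
```

>>> {"method": "step_arm", "body": {"steps": [[[13.6,35.8,0,0,0,0,1],[13.6,35.8,0,0,0,0,1],[13.6,35.8,0,0,0,0,1],[13.6,35.8,0,0,0,0,1],[13.6,35.8,0,0,0,0,1],[13.6,35.8,0,0,0,0,1],[13.6,35.8,0,0,0,0,1]]]}}

```text
time_s: 16.42
ee_pos: [0.5416, -0.0565, 0.1434]
tcp_rot: [-0.0, 0.612, 0.791, -0.0]
force: [-0.0, -0.6, -0.3]
finger_gap: 0.554
grip_force: 51.6
```

>>> {"method": "step_arm", "body": {"steps": [[[13.6,35.8,0,0,0,0,1],[13.6,35.8,0,0,0,0,1],[13.6,35.8,0,0,0,0,1],[13.6,35.8,0,0,0,0,1],[13.6,35.8,0,0,0,0,1],[13.6,35.8,0,0,0,0,1],[0,0,-30,0,0,0,1],[0,0,-30,0,0,0,1]]]}}

```text
time_s: 17.08
ee_pos: [0.6248, 0.1594, 0.085]
tcp_rot: [0.001, 0.61, 0.792, 0.002]
force: [-0.1, -0.3, -1.6]
finger_gap: 0.554
grip_force: 51.7
```

>>> {"method": "step_arm", "body": {"steps": [[[0,0,0,0,0,0,1],[0,0,0,0,0,0,1],[0,0,0,0,0,0,1]]]}}

```text
time_s: 17.33
ee_pos: [0.6235, 0.1561, 0.0847]
tcp_rot: [0.0, 0.612, 0.791, 0.0]
force: [0.1, -0.4, -0.2]
finger_gap: 0.552
grip_force: 51.7
```

Run:
```python
from h import *
togo(.624,.156,.022,1.824); c=snap("wrist","w8"); snap("side","side8")
```

```text
at [623.5 156.1  84.7] yaw 1.824 go mm [  0.5  -0.1 -62.7] turn -0.0 q1,q6 [ 0.19 -0.06] t 17.33
```

View pics/w8.png

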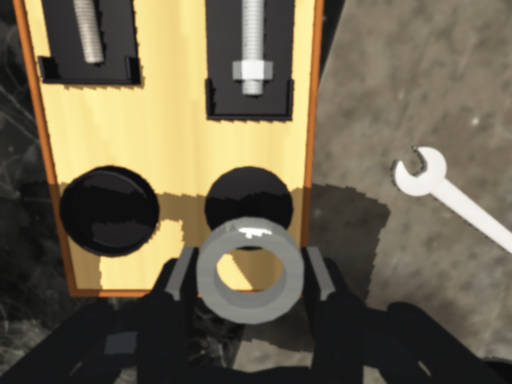

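The ring hangs level in the jaws over the post base (249,~205), bolts undisturbed.

Run:
```python
from h import *
c=load("w8")
t=np.linspace(0,6.28,200)
q=w2px(c,np.c_[.624+.03*np.cos(t),.156+.03*np.sin(t),np.full(200,.011)]); print("base",q.min(0),q.max(0))
q=w2px(c,np.c_[.537+.03*np.cos(t),.134+.03*np.sin(t),np.full(200,.022)]); print("cup",q.min(0),q.max(0))
rz=.085-.0093; q=w2px(c,np.c_[.6235+.025*np.cos(t),.156+.025*np.sin(t),np.full(200,rz+.014)]); print("ring top",q.min(0),q.max(0))
```

```text
base [204.04367636 168.16204461] [294.43815691 252.5693655 ]
cup [ 58.6040871  171.44511579] [154.91486904 259.81505003]
ring top [191.53705001 224.60838579] [305.01599073 323.8287761 ]
```

>>> {"method": "step_arm", "body": {"steps": [[[0.5,0,-20,0,0,0,1],[0,0,-20,0,0,0,1],[0,0,-12,0,0,0,1],[0,0,-6,0,0,0,1],[0,0,0,0,0,0,1],[0,0,0,0,0,0,1]]]}}

```text
time_s: 17.93
ee_pos: [0.6242, 0.1563, 0.0262]
tcp_rot: [0.0, 0.612, 0.791, 0.0]
force: [-0.1, 0.2, 0.5]
finger_gap: 0.552
grip_force: 51.7
```

>>> {"method": "step_arm", "body": {"steps": [[[0,0,-2.5,0,0,0,1],[0,0,-2,0,0,0,1],[0,0,0,0,0,0,1],[0,0,0,0,0,0,-0.6],[0,0,0,0,0,0,-0.6],[0,0,0,0,0,0,-0.6],[0,0,0,0,0,0,-0.6],[0,0,0,0,0,0,-0.6]]]}}

```text
time_s: 18.6
ee_pos: [0.6238, 0.1565, 0.0209]
tcp_rot: [0.0, 0.612, 0.791, 0.0]
force: [0.1, -0.2, 0.1]
finger_gap: 0.802
grip_force: 0.0
```

>>> {"method": "step_arm", "body": {"steps": [[[0,0,20,0,0,0,-0.6],[0,0,35,0,0,0,-1],[0,0,40,0,0,0,-1],[0,0,20,0,0,0,-1],[0,-36,10,0,0,0,-1],[0,-40,0,0,0,0,-1],[0,0,0,0,0,0,-1]]]}}

```text
time_s: 19.18
ee_pos: [0.6246, 0.0745, 0.1476]
tcp_rot: [0.002, 0.614, 0.789, -0.0]
force: [-1.3, 0.8, -0.2]
finger_gap: 0.999
grip_force: 0.0
```

Run:
```python
from h import *
st(); c=snap("wrist","w9")
# ring check without viewing: bright blob near the post, top z .025
t=np.linspace(0,6.28,200)
q=w2px(c,np.c_[.624+.025*np.cos(t),.156+.025*np.sin(t),np.full(200,.025)]); print("exp",q.min(0),q.max(0))
x0,y0=(q.min(0)-15).astype(int);x1,y1=(q.max(0)+15).astype(int)
im=c["pixels"][y0:y1,x0:x1].astype(int); m=((im.max(2)-im.min(2)<25)&(im.min(2)>75)).astype(np.uint8)
l,L,s,ce=cv2.connectedComponentsWithStats(m); k=1+np.argmax(s[1:,4]); print("seen",s[k,:2]+[x0,y0],s[k,:2]+s[k,2:4]+[x0,y0],s[k,4])
for r in im.min(2)[::4,::3]: print("".join(" .:-=+*#%@"[min(9,v//20)] for v in r))
```

```text
{'time_s': 19.183, 'q': [0.067, 0.167, 1.31, -0.004, 1.662, -0.183], 'ee_pos': [0.625, 0.075, 0.148], 'tcp_rot': [0.002, 0.614, 0.789, -0.0], 'force': [-1.325, 0.781, -0.153], 'finger_gap': 0.999, 'grip_force': 0.0}
exp [241.08100506  47.90457142] [309.92032745 120.41204734]
seen [236  43] [311 123] 3166
######%%%%%%%%%%%#########%%%%%%*
######%%%%%%%%%%%#########%%%%%%*
######%%%%%%%%%###########%%%%%%+
######%%%%%#+==-----=*####%%%%%%=
######%%#+========-----+##%%%%%%=
######%#====+%@@@@@@@#---*%%%%%%-
######*===+@@@@@@@@@@@@@=-*%%%%%-
#####+===@@@@@@@@@@@@@@@@+-*%%%%-
#####===@@@@@@@@**#@@@@@@@#=%%%%:
####===%@@@@@=:------#@@@@@+*%%#:
###*==*@@@@@:--------:+@@@@@-%%#:
###+==@@@@@:--:....----#@@@@+%%#:
###===@@@@*--:...:..---=@@@@*#%*:
###===@@@@=--...--..:--=@@@@##%+:
###+-=@@@@---:......:--=@@@@#%%+:
###+-=@@@@=---:.   ::--+@@@@*%%=:
###*--@@@@@-----.:.----@@@@@*%%-:
####*-+@@@@*----------%@@@@%%%%-:
#####=-@@@@@@-------+@@@@@@#%%%-:
######--@@@@@@@#**%@@@@@@@*%%%%-:
#####%#=-%@@@@@@@@@@@@@@@#%%%%#::
######%%*-+@@@@@@@@@@@@*#%%%%%#::
######%%%%*=-*@@@@@%**##%%%%%%#::
######%%%%%%%%#*+*######%%%%%%*:-
#####%%%%%%%%%%%########%%%%%%+:-
#####%%%%%%%%%%%########%%%%%%+:-
```

>>> {"method": "step_arm", "body": {"steps": [[[-4,-37,0,0,0,0,-1],[-4,-37,0,0,0,0,-1],[-4,-37,0,0,0,0,-1],[-4,-37,0,0,0,0,-1],[-4,-37,0,0,0,0,-1],[-4,-37,0,0,0,0,-1]]]}}

```text
time_s: 19.73
ee_pos: [0.5994, -0.1422, 0.1454]
tcp_rot: [-0.0, 0.612, 0.791, 0.0]
force: [1.0, -1.9, -0.7]
finger_gap: 0.999
grip_force: 0.0
```

>>> {"method": "step_arm", "body": {"steps": [[[-4,-37,0,0,0,0,0],[-4,-37,0,0,0,0,0],[-4,-37,0,0,0,0,0],[-4,-37,0,0,0,0,0],[-4,-37,0,0,0,0,0],[0,0,0,0,0,0,0],[0,0,0,0,0,0,0]]]}}

```text
time_s: 20.32
ee_pos: [0.5793, -0.3278, 0.1447]
tcp_rot: [-0.001, 0.613, 0.79, 0.0]
force: [1.2, 0.7, -0.4]
finger_gap: 0.496
grip_force: 0.0
```

Run:
```python
from h import *
st(); c=snap("wrist","w10")
for z in(0,.008,.017,.048): print(z,w2px(c,[[.5776,-.3366,z]]).round(1))
print(px2w(load("w1"),[(490,160),(475,210)],np.full(2,.02)).round(3))
q=w2px(c,[[.5776,-.3366,.02]])[0].astype(int); x0,y0=q-[60,55]; im=c["pixels"][y0:y0+110,x0:x0+120].min(2).astype(int); print(x0,y0)
for r in im[::3,::2]: print("".join(" .:-=+*#%@"[min(9,v//26)] for v in r))
```

```text
{'time_s': 20.317, 'q': [-0.566, 0.271, 1.197, 0.0, 1.676, -0.817], 'ee_pos': [0.579, -0.328, 0.145], 'tcp_rot': [-0.001, 0.613, 0.79, 0.0], 'force': [1.165, 0.675, -0.397], 'finger_gap': 0.496, 'grip_force': 0.0}
0 [[244.6 191.2]]
0.008 [[244.5 194. ]]
0.017 [[244.3 197.4]]
0.048 [[243.7 210.9]]
[[ 0.554 -0.407  0.02 ]
 [ 0.5   -0.424  0.02 ]]
184 143
.............:::::::::...    .  ....... ...:::..    .     ..
..............:::::::::...  .............::::::...          
.........   ..:::::..::........:::.......:::::::...     .   
.....       ................:::--:........::::-:::..        
......    .... .. ...       ...:::::::. .::::---:::....     
... .     ...   .             ......:=:...::::::.....       
..        .... .          . ......  .::.....::.........     
:.  .:.    .....     ....  ..... . ...:-.....::.........    
:....:...  ....      .:::..........::..:.................   
...::::..      ....   ....... ..::::::....................  
:::..::.     ...::.     ....   .::::::......................
:::........ ....::.    .......::::--::..........:...........
.:.....::....
[... 811 characters left out ...]
=-::.........................
====-::::::::::::::...:::-::::::::::...::::::::.............
+=====-:::::..::::::::-===-:::::..::::::::::::::::::::......
+==-====-::::.::::::::--===-:-::.:::::::::::::::::::::::::::
==---====-::::::::::::::-===++=-::::::::::::::::::::::::::::
==----=====-:::::::::::::--=+==-:::::::::::::::::::::::::--:
===---=======:::::::::::::::---=-:::::::::::::::::::::::::::
=====---=++===-:::::::::::::::----::::::.:::::::::::::::::::
======---=======-:::::::::::::::--:::::..:::::::::::::::::::
=======----======--:::::::::::::-:.:::..:::::::::::::::::::-
:=+++++=..-========-::::::::::::::::::..::::::::::::::::...=
:=+++++:...::--=++=-:::::::..::::.::::::::::::::::::::::...-
```

>>> {"method": "step_arm", "body": {"steps": [[[-0.5,-5,-10,0,0,0,0],[-0.5,-5,-15,0,0,0,0],[0,0,-25,0,0,0,0],[0,0,-30,0,0,0,0],[0,0,-20,0,0,0,0],[0,0,0,0,0,0,0],[0,0,0,0,0,0,0]]]}}

```text
time_s: 20.95
ee_pos: [0.5777, -0.335, 0.0429]
tcp_rot: [-0.002, 0.611, 0.791, -0.0]
force: [0.7, -0.3, 0.6]
finger_gap: 0.502
grip_force: 0.0
```

Run:
```python
from h import *
togo(.578,-.3375,.0285,1.824)
```

```text
at [ 577.7 -335.    42.9] yaw 1.826 go mm [  0.3  -2.5 -14.4] turn -0.002 q1,q6 [-0.58 -0.83] t 20.95
```

>>> {"method": "step_arm", "body": {"steps": [[[0,-2.5,-8,0,0,0,0],[0,0,-6,0,0,0,0],[0,0,0,0,0,0,0],[0,0,0,0,0,0,1],[0,0,0,0,0,0,1],[0,0,0,0,0,0,1],[0,0,0,0,0,0,1],[0,0,0,0,0,0,1]]], "force": 60}}

```text
time_s: 21.62
ee_pos: [0.579, -0.3393, 0.0325]
tcp_rot: [0.001, 0.612, 0.791, 0.0]
force: [-0.5, -0.6, 1.8]
finger_gap: 0.11
grip_force: 58.5
```

>>> {"method": "step_arm", "body": {"steps": [[[0,0,0,0,0,0,1],[0,0,10,0,0,0,1],[0,0,30,0,0,0,1],[0,0,40,0,0,0,1],[0,0,40,0,0,0,1],[0,0,0,0,0,0,1]]]}}

```text
time_s: 22.12
ee_pos: [0.5814, -0.3407, 0.1637]
tcp_rot: [0.008, 0.612, 0.791, 0.001]
force: [0.6, -0.1, 2.2]
finger_gap: 0.109
grip_force: 58.6
```

>>> {"method": "step_arm", "body": {"steps": [[[-3.4,36.6,0,0,0,0,1],[-3.4,36.6,0,0,0,0,1],[-3.4,36.6,0,0,0,0,1],[-3.4,36.6,0,0,0,0,1],[-3.4,36.6,0,0,0,0,1],[-3.4,36.6,0,0,0,0,1],[-3.4,36.6,0,0,0,0,1]]]}}

```text
time_s: 22.7
ee_pos: [0.5543, -0.0811, 0.152]
tcp_rot: [0.0, 0.612, 0.791, 0.0]
force: [0.3, -0.2, -1.0]
finger_gap: 0.105
grip_force: 58.7
```

>>> {"method": "step_arm", "body": {"steps": [[[-3.4,36.6,0,0,0,0,1],[-3.4,36.6,0,0,0,0,1],[-3.4,36.6,0,0,0,0,1],[-3.4,36.6,0,0,0,0,1],[-3.4,36.6,0,0,0,0,1],[-3.4,36.6,0,0,0,0,1],[0,0,-20,0,0,0,1],[0,0,-30,0,0,0,1]]]}}

```text
time_s: 23.37
ee_pos: [0.5362, 0.1397, 0.1056]
tcp_rot: [0.003, 0.61, 0.792, 0.003]
force: [0.5, -0.4, -1.1]
finger_gap: 0.108
grip_force: 58.7
```

>>> {"method": "step_arm", "body": {"steps": [[[0,0,-15,0,0,0,1],[0,0,0,0,0,0,1],[0,0,0,0,0,0,1]]]}}

```text
time_s: 23.62
ee_pos: [0.5339, 0.1367, 0.0862]
tcp_rot: [-0.001, 0.612, 0.791, -0.001]
force: [0.0, 0.5, -1.1]
finger_gap: 0.106
grip_force: 58.7
```

Run:
```python
from h import *
togo(.5375,.135,.045,1.824); st()
```

```text
at [533.9 136.7  86.2] yaw 1.825 go mm [  3.6  -1.7 -41.2] turn -0.001 q1,q6 [ 0.19 -0.07] t 23.62
{'time_s': 23.617, 'q': [0.189, -0.014, 1.61, 0.0, 1.548, -0.065], 'ee_pos': [0.534, 0.137, 0.086], 'tcp_rot': [-0.001, 0.612, 0.791, -0.001], 'force': [0.002, 0.538, -1.056], 'finger_gap': 0.106, 'grip_force': 58.71}
```

>>> {"method": "step_arm", "body": {"steps": [[[3.6,-1.5,-8,0,0,0,1],[0,0,-15,0,0,0,1],[0,0,-10,0,0,0,1],[0,0,-4,0,0,0,1],[0,0,0,0,0,0,1],[0,0,0,0,0,0,1]]]}}

```text
time_s: 24.12
ee_pos: [0.5384, 0.1352, 0.0502]
tcp_rot: [0.0, 0.612, 0.791, 0.0]
force: [-0.3, 0.2, -1.2]
finger_gap: 0.108
grip_force: 58.7
```

>>> {"method": "step_arm", "body": {"steps": [[[0,0,-3,0,0,0,1],[0,0,-2,0,0,0,1],[0,0,-1,0,0,0,1],[0,0,0,0,0,0,1],[0,0,0,0,0,0,1]]]}}

```text
time_s: 24.53
ee_pos: [0.5381, 0.1353, 0.0438]
tcp_rot: [0.0, 0.612, 0.791, 0.0]
force: [-0.3, 0.3, -0.5]
finger_gap: 0.109
grip_force: 58.7
```

>>> {"method": "step_arm", "body": {"steps": [[[0,0,-1,0,0,0,1],[0,0,0,0,0,0,1],[0,0,0,0,0,0,0.4],[0,0,0,0,0,0,0.2],[0,0,0,0,0,0,0],[0,0,0,0,0,0,0],[0,0,0,0,0,0,0]]]}}

```text
time_s: 25.12
ee_pos: [0.5381, 0.1352, 0.0427]
tcp_rot: [-0.0, 0.612, 0.791, -0.0]
force: [-0.1, 0.3, 0.2]
finger_gap: 0.496
grip_force: 0.0
```

>>> {"method": "step_arm", "body": {"steps": [[[0,0,10,0,0,0,0],[0,0,25,0,0,0,0],[0,0,40,0,0,0,0],[0,0,40,0,0,0,-1],[10,-35,10,0,0,0,-1],[10,-35,0,0,0,0,-1],[0,0,0,0,0,0,-1],[0,0,0,0,0,0,-1]]]}}

```text
time_s: 25.78
ee_pos: [0.5585, 0.0638, 0.1686]
tcp_rot: [0.0, 0.613, 0.79, 0.0]
force: [-0.9, 0.5, 0.0]
finger_gap: 1.003
grip_force: 0.0
```

Run:
```python
from h import *
st(); snap("wrist","w11")
```

```text
{'time_s': 25.783, 'q': [0.053, -0.014, 1.463, 0.0, 1.692, -0.198], 'ee_pos': [0.559, 0.064, 0.169], 'tcp_rot': [0.0, 0.613, 0.79, 0.0], 'force': [-0.918, 0.508, 0.028], 'finger_gap': 1.003, 'grip_force': 0.0}
```

View pics/w11.png

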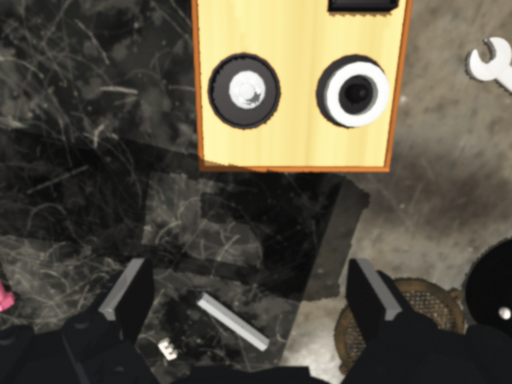

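The foot stands upright in the cup (245,90), the ring sits flat over the post (356,92), and the bar is where it was.

```bash
python3 -c "
from h import *
print(manip.sign_off())"
```

```text
the job is handed in; nothing more can be done
None
```

The fixing kit is made up in the caddy as asked: both bolts in their troughs, the ring over the post and the foot upright in the cup. The bar and washer were not handled, and the job was handed in at about 26 s with the gripper clear.

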